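Put the hand tools back in the foam drawer inserts

ROBOT

A 6-joint arm with a two-finger parallel gripper is mounted at the origin on a cart in front of the work surface, level with it; the furniture and walls round the work are solid. World frame = base frame: x ahead of the robot, y to its left, z up, the work surface at z = 0. Lengths are in m, angles in rad, forces in N, time in s.
With the tool pointing down it reaches from about 0.35 to 0.975 m from the base axis. Payload 4.9 kg.
Tool frame: the origin (TCP) lies at the very end of the fingers, on their centre line; the grasp point (between the pads) lies 19 mm behind it (ctrl.grasp_offset is the distance from the TCP to the grasp point, in m); z points along the fingers, y is the line along which they close (so a half turn about z gives the same grasp; the last joint's range is limited). The gripper opens to 85 mm and grips with 20 to 120 N. Pads are 22 mm wide; open, the fingers measure 114 mm over their backs; the gripper's body (76 mm by 85 mm) begins 54 mm behind the grasp point. The pads swing forward as they close: fully open they stand 13 mm farther back than shut.
Start: joints at [-1.249, 0.053, 1.613, -0, 1.476, -0.119], TCP at [0.267, -0.565, 0.231] pointing down, gripper open.
Joint ranges: [-3.01, 3.01], [-1.01, 2.22], [0.06, 2.58], [-1.02, 4.17], [0.09, 2.62], [-3.14, 3.14]. Speed limits (rad/s): [2.57, 2.57, 3.14, 3.14, 3.14, 3.14].

INTERFACE

Orientations are given as a rotation vector (axis times angle).
In Python, from station import ctrl, optics gives the robot as it stands.
- The arm moves only by the shell command python3 -m handwheel 'ROWS' [OPENING] [FORCE]. ROWS is JSON, a list of rows, each an object of numbers: "tx", "ty", "tz": the shift along the tool's x, y, z in mm; "roll": the turn about the tool's z in rad. A call has 1 to 12 rows; each row shifts and turns the commanded pose from where the row before left it, along the tool's axes as they then stand; what a row does not reach is not made up. A row lasts 1/12 s, in which the tool goes at most 41.7 mm and 7.16 degrees, less where a joint would pass 70% of its speed; a pose out of reach is approached as far as the arm can. A call with a gripper value outside its range is refused whole. OPENING is the finger opening in mm, from 0 to 85.4, set as the call begins (- or left out, the last holds). The fingers move at their own pace and stop on an object; FORCE is the grip in N (left out, the last holds). Time passes only in rows, so rows that do not move let the fingers close. It gives the time, the measured TCP pose, the force, the opening and the grip force at its end, in the units of the state.
- ctrl.get_obs(): the state, without advancing time (a new reading comes with each control period).
- optics.get_image(name): name is "side" or "top"; returns (picture, depth): 384x512x3 uint8, red, green, blue; 384x512 float32, m along the optical axis (not along the pixel's ray), 0 where there is no reading.
- optics.camera_params(name): a dict with "mtx" (3x3 intrinsics, pixels), "extrinsics" (4x4, takes a point from camera to world coordinates). Camera axes: x right, y down, z forward; pixel columns grow to the right and rows downward; lengths in m; the calibration is good to about 2 mm. A picture is of the moment at which its call begins. camera_params takes no time and is no camera call.
- ctrl.finish_job(): hands the job in; it is judged then, once.
The state is a dict: "t": time; "q": joint angles; "dq": joint speeds; "effort": joint torques, N m; "tool_pos": TCP position; "tool_rot": TCP orientation; "contact_force": force on the tool from outside, world axes, zero at the start; "wrist_torque": the same for the moment, N m; "opening": finger opening in m; "grip_force": force on a finger pad.
Only numpy, scipy, OpenCV 4.12 (cv2) and the standard library are available. Lean on these libraries where they do the work, as an engineer would, in place of code of your own. Each camera call takes 0.05 s, during which the arm holds its last target. There are 200 camera calls.

TASK

Put the four hand tools that lie on the bench (spanner, screwdriver, pliers and dusting brush) back in the drawer tray, each laid flat in the foam insert cut to its shape and turned to match its outline, so that it lies down on the yellow floor. Leave the marker pen where it lies; it is not part of the set.

Things in the scene. Friction and masses are not known exactly. Their poses are not given: they have to be found in the camera images.
- spanner: Small steel combination spanner lying flat on the bench, 24 x 134 x 8 mm. Origin: centre of its underside; z up, y along it, ring end at +y (20 mm wide), open jaw at -y (24 mm wide). The plain shank between (y -38 to +45 mm) is 10 mm wide and 8 mm thick. Grip the shank across x at the origin, which is about its balance point. 50 to 100 g.
- driver: Screwdriver with a thick handle, 25 x 171 x 25 mm, lying on the bench. Origin: centre of its underside; z up, y along it, handle at +y (y -6 to +85 mm, 24 mm wide, 25 mm high), 5 mm thick blade to -y (its axis 13 mm up, clear of the bench). Grip the handle across x, about y = +30 mm. 40 to 80 g.
- pliers: Combination pliers lying flat and shut (one rigid piece), 46 x 155 x 12 mm. Origin: centre of the underside; z up, y along it, jaws at -y (to y = -78 mm), handles at +y spreading to 46 mm (to y = +78 mm). Grip across x at the pivot, y about -30 mm, where it is 20 mm wide; toward the handles it widens, and balances near y = +15 mm. 105 to 210 g.
- brush: Flat wooden dusting brush lying flat, 32 x 174 x 10 mm. Origin: centre of the underside; z up, y along it, soft bristles 32 mm wide at -y, handle to +y, tapering from 25 mm wide (y = -30 mm) to 12 mm (y = +82 mm). Grip across x at the origin (21 mm wide), which is about its balance point. 20 to 45 g.
- brush_head (a point): Point at the bristle end of the brush, 87 mm from the brush's origin along its -y.
- insert_spanner: For the spanner: dumb-bell pocket, y -75 to +75 mm, 40 mm wide at the ends, finger recess y -22 to +22 mm, 72 mm wide. Dark foam 87 x 198 x 12 mm in a tray (rim 16 mm high); origin: centre of its underside, 2 mm above the bench; y along it. Pocket 7 mm deep, yellow floor 5 mm above the origin, 8 mm round the tool. Home: tool flat on the floor, origin over this, y along this y (either way round).
- insert_driver: For the screwdriver: 41 mm wide for the handle (y -14 to +93 mm), 22 mm for the blade (y -93 to -14 mm). Dark foam 87 x 198 x 12 mm in a tray (rim 16 mm high); origin: centre of its underside, 2 mm above the bench; y along it. Pocket 7 mm deep, yellow floor 5 mm above the origin, 8 mm round the tool. Home: tool flat on the floor, origin over this, y along this y, handle to +y.
- insert_pliers: For the pliers: tapered for the jaws (y -86 to -52), finger recess 72 mm wide (y -52 to -8), 62 mm wide for the handles (to y +86). Dark foam 87 x 198 x 12 mm in a tray (rim 16 mm high); origin: centre of its underside, 2 mm above the bench; y along it. Pocket 7 mm deep, yellow floor 5 mm above the origin, 8 mm round the tool. Home: tool flat on the floor, origin over this, y along this y.
- insert_brush: For the brush: bristle end 48 mm wide (y -95 to -22), finger recess 74 mm (y -22 to +22), handle end narrowing (to y +95). Dark foam 87 x 198 x 12 mm in a tray (rim 16 mm high); origin: centre of its underside, 2 mm above the bench; y along it. Pocket 7 mm deep, yellow floor 5 mm above the origin, 8 mm round the tool. Home: tool flat on the floor, origin over this, y along this y.
- marker: White marker pen with a blue cap, 16 x 131 x 18 mm, lying on the bench; not part of the set. Origin: centre of its underside.

How it is judged:
By the outcome, as a careful person would: the job done as asked, in the order asked, and still so for the second after the job is handed in, with the robot touching nothing.
It also fails if it takes over 83 s, if anything falls off the work surface, if the arm or the gripper's body presses on something with over 40 N, if the wrist force passes 120 N, or if a joint passes its speed limit or range.

## Working session

There is one attempt and no reset: what is moved stays moved. The work goes in short steps, Python scripts to look and compute and a shell command to move; the robot and the scene stay as the last step left them, time stands still between calls to the robot, and variables do not carry over. Pictures are saved under pics/ and viewed, at most 17 in all, crops included, and the job is handed in when it is done.

```bash
mkdir -p pics; ls
python3 - <<'E'
from station import ctrl, optics
import cv2,numpy as np
for n in("top","side"):
    p,d=optics.get_image(n); np.savez(f"pics/{n}0.npz",p=p,d=d)
    cv2.imwrite(f"pics/{n}0.png",cv2.resize(p[:,:,::-1],(800,600),interpolation=cv2.INTER_CUBIC))
    c=optics.camera_params(n);print(n,c["mtx"].tolist(),np.round(c["extrinsics"],4).tolist())
print(ctrl.get_obs())
E
```

```text
pics
top [[406.0466079832127, 0.0, 256.9903435734577], [0.0, 406.0466079832127, 192.2722934654539], [0.0, 0.0, 1.0]] [[-0.0098, -0.9895, 0.1445, 0.34], [-0.9996, 0.0061, -0.0262, -0.0528], [0.025, -0.1447, -0.9892, 1.1216], [0.0, 0.0, 0.0, 1.0]]
side [[458.2508697161425, 0.0, 260.4603938434894], [0.0, 458.2508697161425, 191.00288483927366], [0.0, 0.0, 1.0]] [[-0.9896, -0.0835, 0.1167, 0.365], [-0.1418, 0.4412, -0.8861, 1.1118], [0.0225, -0.8935, -0.4485, 0.6399], [0.0, 0.0, 0.0, 1.0]]
{'t': 0.1, 'q': array([-1.24898508e+00,  5.32672678e-02,  1.61415239e+00,  2.40792748e-05,
        1.47598870e+00, -1.18980110e-01]), 'dq': array([-6.94585123e-05, -9.72287885e-04, -3.80831068e-03,  1.50045718e-03,
       -1.86630027e-03, -1.91595584e-03]), 'effort': array([ 1.39289564e-04, -3.94899201e+01, -3.71364105e+01, -1.01322175e-04,
        3.90475325e-03, -7.10531495e-06]), 'tool_pos': array([ 0.26649973, -0.56471799,  0.23020314]), 'tool_rot': array([-3.06383647e+00, -6.86402671e-01,  2.51151355e-04]), 'contact_force': array([-0.188164  ,  0.43717435,  0.43922307]), 'wrist_torque': array([ 0.05462254, -0.06413077,  0.01189188]), 'grip_force': 0.0, 'opening': 0.08544578263565084}
```

View pics/top0.png

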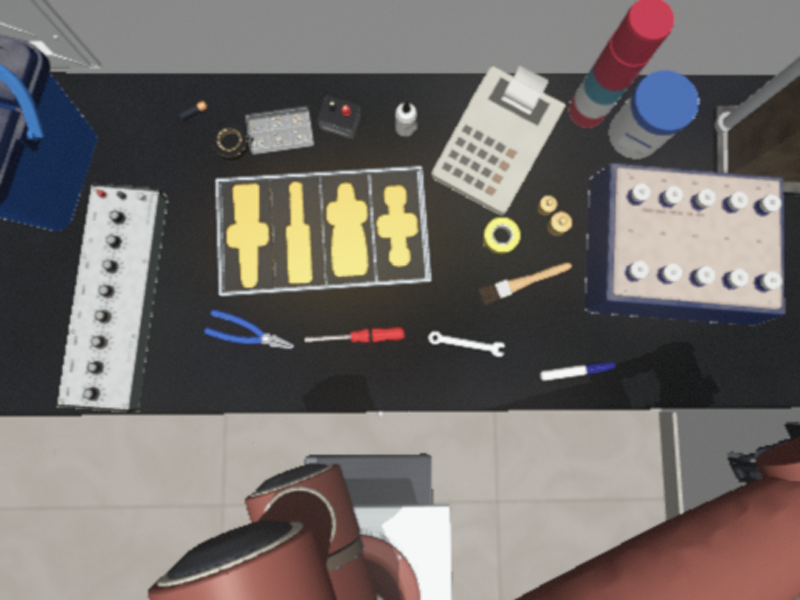

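The top view shows the tray (zoomed px 215–430, 168–295), with pockets left to right for brush, driver, pliers and spanner. The tools lie below it: pliers (248,330), driver (355,336), spanner (467,343), brush (525,282) and marker (577,371). Next I rectify the bench plane and fit the axes.

```bash
cat > h.py <<'E'
import cv2,numpy as np
from station import ctrl, optics
def P2W(n,u,v,z):
    c=optics.camera_params(n);K=c["mtx"];E=c["extrinsics"]
    r=np.stack([(np.asarray(u)-K[0,2])/K[0,0],(np.asarray(v)-K[1,2])/K[1,1],np.ones(np.shape(u))],-1)@E[:3,:3].T
    return E[:3,3]+r*((z-E[2,3])/r[...,2])[...,None]
def W2P(n,w):
    c=optics.camera_params(n);K=c["mtx"];q=(np.asarray(w)-c["extrinsics"][:3,3])@c["extrinsics"][:3,:3]
    q=q@K.T; return q[...,:2]/q[...,2:]
# rectified: col=(y0-y)*S, row=(x1-x)*S
def rect(n,img,x,y,z,S):
    cs=[(x[1],y[1]),(x[1],y[0]),(x[0],y[0]),(x[0],y[1])]
    src=W2P(n,[(a,b,z) for a,b in cs]).astype(np.float32)
    w,h=int((y[1]-y[0])*S),int((x[1]-x[0])*S)
    dst=np.float32([(0,0),(w,0),(w,h),(0,h)])
    return cv2.warpPerspective(img,cv2.getPerspectiveTransform(src,dst),(w,h),flags=cv2.INTER_CUBIC)
E
python3 - <<'E'
from h import *
f=np.load("pics/top0.npz");p=f["p"]
r=rect("top",p,(.34,.72),(-.30,.24),.006,1400)
for k in range(0,540,50):
    cv2.putText(r,f"{.24-k/1000:.2f}",(int(k*1.4),10),0,.35,(255,255,255),1)
    if k<380: cv2.putText(r,f"{.72-k/1000:.2f}",(0,int(k*1.4)+4),0,.35,(255,255,255),1)
cv2.imwrite("pics/rect0.png",r[:,:,::-1])
hsv=cv2.cvtColor(p,cv2.COLOR_RGB2HSV);H,S,V=cv2.split(hsv)
def comps(m,z,name,amin=40):
    n,l,s,c=cv2.connectedComponentsWithStats(m.astype(np.uint8))
    for i in range(1,n):
        if s[i,4]<amin: continue
        v,u=np.nonzero(l==i);w=P2W("top",u.astype(float),v.astype(float),z)[:,:2]
        if not(.36<w[:,0].mean()<.72 and -.32<w[:,1].mean()<.26): continue
        (cx,cy),wh,a=cv2.minAreaRect((w*1000).astype(np.float32))
        m0=w.mean(0);ev,U=np.linalg.eigh(np.cov((w-m0).T));ax=U[:,1];t=(w-m0)@ax
        print(name,s[i,4],"rect",np.round([cx,cy,*wh,a],1),"mean",np.round(m0*1000,1),"ax deg",round(np.degrees(np.arctan2(ax[1],ax[0])),1),"ext",np.round([t.min()*1000,t.max()*1000],1))
comps((H>18)&(H<35)&(S>110)&(V>120),.007,"yellow",300)
comps((H>100)&(H<130)&(S>120)&(V>80),.006,"blue")
comps(((H<8)|(H>172))&(S>130)&(V>80),.012,"red")
comps((S<60)&(V>110),.008,"white")
comps((H>6)&(H<24)&(S>60)&(V>90),.008,"wood")
E
```

```text
yellow 1037 rect [625.3 193.9 190.1  72.5   1.2] mean [637.4 195.1] ax deg -177.4 ext [-83.  107.4]
yellow 412 rect [631.  103.3 184.5  41.9   0.9] mean [654.5 108.3] ax deg 177.8 ext [-68.7 116.3]
yellow 571 rect [6.505e+02 1.630e+01 1.392e+02 7.060e+01 4.000e-01] mean [668.2  17.7] ax deg 173.1 ext [-52.4  89.9]
yellow 446 rect [670.2 -75.6  73.5  93.4  89.2] mean [670.1 -74.8] ax deg -166.3 ext [-47.1  52.4]
blue 348 rect [454.7 211.7  99.1  47.4  72. ] mean [454.7 211.5] ax deg 72.8 ext [-49.2  49.9]
red 178 rect [443.6 -56.8  23.2  56.1   4. ] mean [443.5 -56.2] ax deg 93.8 ext [-28.6  27.5]
red 94 rect [441.1  -7.7  32.8  24.7  89.9] mean [440.4  -9. ] ax deg 93.1 ext [-15.2  18. ]
white 1544 rect [632.9  59.9 217.5 377.1   3.6] mean [627.9  46.5] ax deg 93.9 ext [-175.8  201.9]
white 62 rect [ 622.4 -265.8   36.9   34.8   89.8] mean [ 623.6 -265.9] ax deg 166.0 ext [-17.6  19.9]
white 96 rect [ 523.7 -263.8   29.1   26.1   21.3] mean [ 523.5 -263.8] ax deg -161.6 ext [-14.6  14.6]
white 119 rect [431.5 136.7  57.2  19.7  71.2] mean [432.4 139.3] ax deg 72.4 ext [-31.4  25.9]
white 287 rect [ 425.6 -194.5  135.6   25.4   79.9] mean [ 426.3 -195.5] ax deg 79.2 ext [-67.   68.7]
white 77 rect [437.6  49.9   7.1  77.    3.7] mean [437.6  50.3] ax deg 94.0 ext [-38.9  38.1]
wood 109 rect [630.6 111.5  31.8 190.5  86.9] mean [654.4 115.4] ax deg 174.1 ext [-71.9 118.4]
wood 139 rect [661.  193.  118.6  80.7   1.1] mean [673.2 196.2] ax deg -172.2 ext [-49.   73.3]
wood 103 rect [642.7  33.6  70.4 161.4  62.4] mean [662.   29.8] ax deg 165.1 ext [-63.  106.1]
```

View pics/rect0.png

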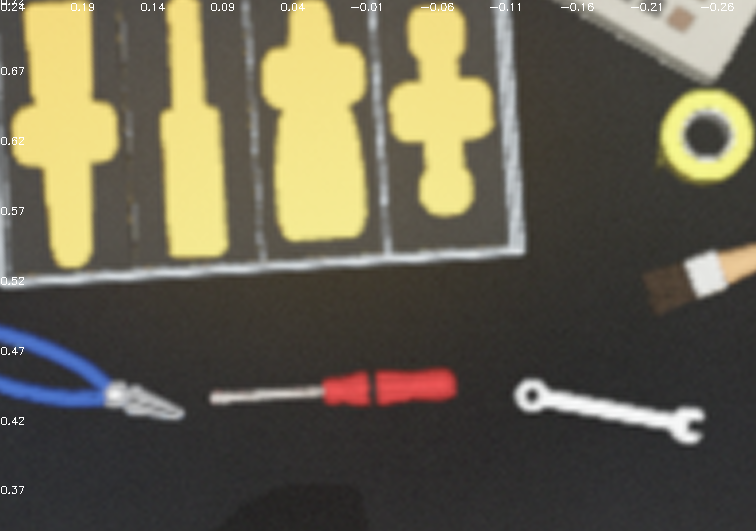

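View pics/side0.png

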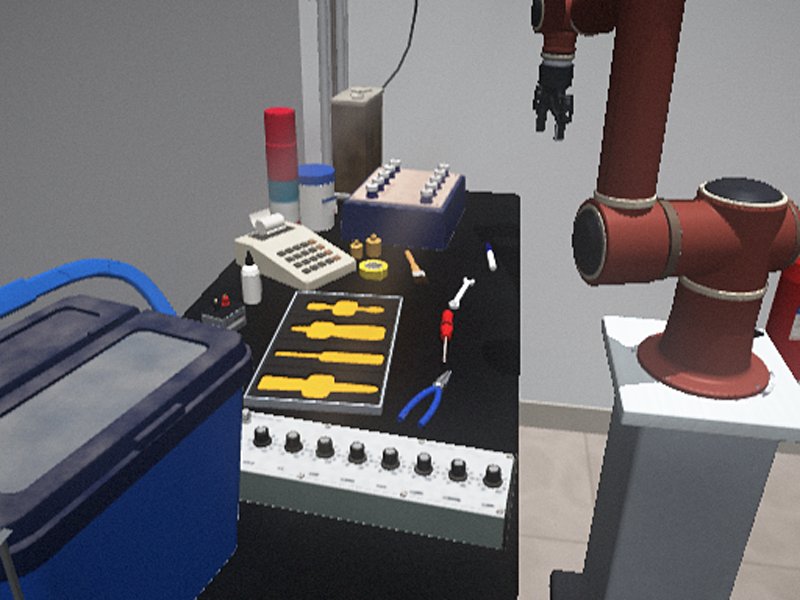

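The side view shows the same layout and the arm well clear of it. In the rectified view, all four insert outlines have their +y toward the robot: the brush's bristle end, the driver's blade and the pliers' jaws are at the far side. Next I fit the insert outlines and the brush, and write the move calculator.

```bash
cat >> h.py <<'E'
from scipy.spatial.transform import Rotation as R
def go(x,y,ang,z=None,obs=None):
    """mm, deg: object +y axis heading ang; tool x put along it (mod 180)"""
    o=obs or ctrl.get_obs();M=R.from_rotvec(o["tool_rot"]).as_matrix()
    h=np.degrees(np.arctan2(M[1,0],M[0,0]))
    d=(ang-h+90)%180-90            # world ccw turn; tool z down -> roll=-d
    p=o["tool_pos"]*1000
    for dd in (d,d-180*np.sign(d)):
        a=np.radians(h+dd);X=np.array([np.cos(a),np.sin(a)]);Y=np.array([np.sin(a),-np.cos(a)])
        D=np.array([x,y])-p[:2]
        print("roll %.3f then tx %.1f ty %.1f"%(-np.radians(dd),D@X,D@Y),"tz %.1f"%(p[2]-z) if z is not None else "","| q6 %.2f"%o["q"][5])
    print("at",np.round(p,1),"heading %.1f tilt"%h,np.round(M[:,2],3),"F",np.round(o["contact_force"],1),"open %.1f grip %.0f t %.1f"%(o["opening"]*1000,o["grip_force"],o["t"]))
E
cat > fit.py <<'E'
from h import *
from scipy.optimize import minimize
f=np.load("pics/top0.npz");p=f["p"]
H,S,V=cv2.split(cv2.cvtColor(p,cv2.COLOR_RGB2HSV))
Y=((H>15)&(H<38)&(S>70)&(V>110)).astype(np.uint8)*255
def box(w,a,b): return [(-w/2,a),(w/2,a),(w/2,b),(-w/2,b)]
ins={"brush":([box(48,-95,-22),box(74,-22,22),[(-18,22),(18,22),(14,95),(-14,95)]],(632,195)),
"driver":([box(41,-14,93),box(22,-93,-14)],(632,105)),
"pliers":([box(72,-52,-8),box(62,-8,86),[(-14,-86),(14,-86),(18,-52),(-18,-52)]],(640,18)),
"spanner":([box(40,-75,-46),box(40,46,75),box(26,-75,75),box(72,-22,22)],(645,-73))}
F=4;Y4=cv2.resize(Y,None,fx=F,fy=F,interpolation=cv2.INTER_LINEAR).astype(float)/255
def ren(polys,x,y,a,z):
    m=np.zeros(Y4.shape,np.uint8);c,s=np.cos(a),np.sin(a)
    for q in polys:
        q=np.array(q,float); w=np.c_[x+q[:,1]*c+q[:,0]*s,y+q[:,1]*s-q[:,0]*c,np.full(len(q),z)]/1000
        px=(W2P("top",w)+.5)*F-.5
        cv2.fillPoly(m,[np.round(px*16).astype(np.int32)],1,shift=4)
    return m
for n,(po,(x0,y0)) in ins.items():
    X=W2P("top",np.array([[x0/1000,y0/1000,.01]]))[0]*F
    win=np.zeros_like(Y4);c0=int(W2P("top",np.array([[.64,(y0+43)/1000,.01]]))[0][0]*F);c1=int(W2P("top",np.array([[.64,(y0-43)/1000,.01]]))[0][0]*F)
    win[int(100*F):int(195*F),c0-12:c1+12]=1
    T=Y4*win
    def cost(v): 
        m=ren(po,*v[:2],v[2]/57.2958,7.)&ren(po,*v[:2],v[2]/57.2958,14.)
        return np.abs(m-T).sum()/T.sum()
    b=min((minimize(cost,[x0+dx,y0,178+k],method="Nelder-Mead",options=dict(initial_simplex=[[x0+dx,y0,178+k],[x0+dx+8,y0,178+k],[x0+dx,y0+8,178+k],[x0+dx,y0,181+k]])) for k in(0,4) for dx in(0,10)),key=lambda r:r.fun)
    print(n,np.round(b.x,1),round(b.fun,3))
E
python3 fit.py
python3 - <<'E'
from h import *
p=np.load("pics/top0.npz")["p"]
H,S,V=cv2.split(cv2.cvtColor(p,cv2.COLOR_RGB2HSV))
m=((H>6)&(H<26)&(S>60)&(V>90)); m[:165]=0;m[195:]=0;m[:,:318]=0;m[:,372:]=0
v,u=np.nonzero(m);w=P2W("top",u*1.,v*1.,.009)[:,:2]*1000;m0=w.mean(0);e,U=np.linalg.eigh(np.cov((w-m0).T));ax=U[:,1];t=(w-m0)@ax
print(len(u),m0,ax,np.degrees(np.arctan2(*ax[::-1])),m0+ax*t.min(),m0+ax*t.max())
print(P2W("top",np.array([307.8,365.4]),np.array([188.2,169.6]),.009))
M=np.degrees; go(425.5,-194.5,79.8)
cv2.imwrite("pics/brush.png",cv2.resize(p[150:250,290:400,::-1],None,fx=6,fy=6,interpolation=cv2.INTER_CUBIC))
E
```

```text
brush [623.3 192.4 183.6] 0.094
271 [ 545.70023942 -327.407215  ] [-0.3296126   0.94411627] 109.24526380607519 [ 566.82430748 -387.91332468] [ 527.66981234 -275.76228585]
[[ 0.51312851 -0.22379481  0.009     ]
 [ 0.56509639 -0.3878233   0.009     ]]
roll -0.952 then tx 392.5 ty 90.9  | q6 -0.12
roll 2.190 then tx -392.5 ty -90.9  | q6 -0.12
at [ 266.5 -564.7  230.2] heading 25.3 tilt [-0.001  0.002 -1.   ] F [-0.2  0.4  0.4] open 85.4 grip 0 t 0.1Traceback (most recent call last):
  File "fit.py", line 27, in <module>
    b=min((minimize(cost,[x0+dx,y0,178+k],method="Nelder-Mead",options=dict(initial_simplex=[[x0+dx,y0,178+k],[x0+dx+8,y0,178+k],[x0+dx,y0+8,178+k],[x0+dx,y0,181+k]])) for k in(0,4) for dx in(0,10)),key=lambda r:r.fun)
  File "fit.py", line 27, in <genexpr>
    b=min((minimize(cost,[x0+dx,y0,178+k],method="Nelder-Mead",options=dict(initial_simplex=[[x0+dx,y0,178+k],[x0+dx+8,y0,178+k],[x0+dx,y0+8,178+k],[x0+dx,y0,181+k]])) for k in(0,4) for dx in(0,10)),key=lambda r:r.fun)
           ~~~~~~~~^^^^^^^^^^^^^^^^^^^^^^^^^^^^^^^^^^^^^^^^^^^^^^^^^^^^^^^^^^^^^^^^^^^^^^^^^^^^^^^^^^^^^^^^^^^^^^^^^^^^^^^^^^^^^^^^^^^^^^^^^^^^^^^^^^^^^^^^^^^^^^^^^^^^
    res = _minimize_neldermead(fun, x0, args, callback, bounds=bounds,
                               **options)
    fsim[j] = func(sim[j])
              ~~~~^^^^^^^^
    fx = function(np.copy(x), *(wrapper_args + args))
  File "fit.py", line 25, in cost
    m=ren(po,*v[:2],v[2]/57.2958,7.)&ren(po,*v[:2],v[2]/57.2958,14.)
      ~~~^^^^^^^^^^^^^^^^^^^^^^^^^^^
  File "fit.py", line 16, in ren
    px=(W2P("top",w)+.5)*F-.5
        ~~~^^^^^^^^^
  File "h.py", line 8, in W2P
    c=optics.camera_params(n);K=c["mtx"];q=(np.asarray(w)-c["extrinsics"][:3,3])@c["extrinsics"][:3,:3]
ValueError: time passes only in moves, steps and waits
```

View pics/brush.png

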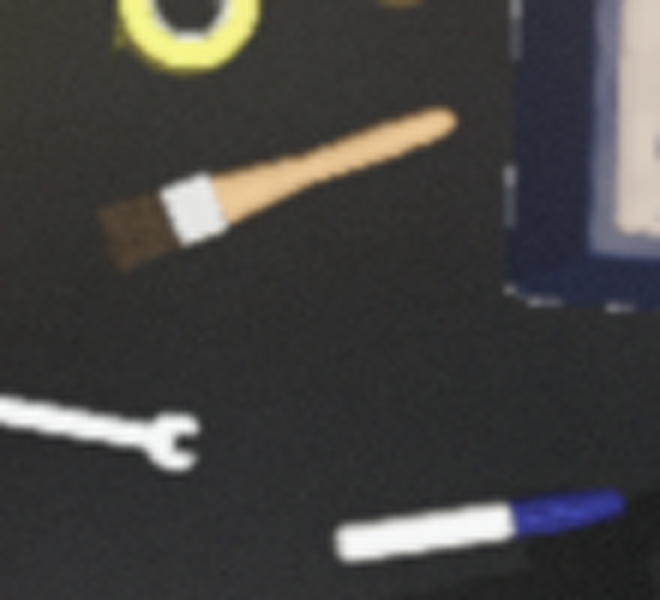

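The crop shows the brush's bristle end at crop px (112,240) and its tip at (455,120). The length works out to 172 mm, which matches. Brush origin is about (538,-306), heading -71.3°. First move: above the spanner. The fit gets its camera parameters cached.

```bash
python3 -m handwheel '[{"roll":-0.119},{"roll":-0.119},{"roll":-0.119},{"roll":-0.119},{"roll":-0.119},{"roll":-0.119},{"roll":-0.119},{"roll":-0.119}]' 45 60
python3 -m handwheel '[{"tx":39.2,"ty":9.1},{"tx":39.2,"ty":9.1},{"tx":39.2,"ty":9.1},{"tx":39.2,"ty":9.1},{"tx":39.2,"ty":9.1},{"tx":39.2,"ty":9.1},{"tx":39.2,"ty":9.1},{"tx":39.2,"ty":9.1},{"tx":39.2,"ty":9.1},{"tx":39.2,"ty":9.1},{"tz":30},{"tz":30}]'
python3 - <<'E'
import re
s=open('h.py').read()
s=s.replace("def P2W","from functools import lru_cache\n@lru_cache\ndef cam(n): return optics.camera_params(n)\ndef P2W",1).replace("c=optics.camera_params(n)","c=cam(n)")
open('h.py','w').write(s)
E
python3 fit.py; python3 -c "
from h import *
go(425.5,-194.5,79.8,4)"
```

```text
brush [623.3 192.4 183.6] 0.094
driver [628.8 103.8 184.3] 0.169
pliers [633.7  14.2 183.6] 0.09
spanner [640.5 -74.3 183.7] 0.172
roll -0.952 then tx 392.5 ty 90.9 tz 226.2 | q6 -0.12
roll 2.190 then tx -392.5 ty -90.9 tz 226.2 | q6 -0.12
at [ 266.5 -564.7  230.2] heading 25.3 tilt [-0.001  0.002 -1.   ] F [-0.2  0.4  0.4] open 85.4 grip 0 t 0.1$[0]: bad value
$[0]: bad value
```

```bash
python3 -m handwheel '[{"tx":0,"ty":0,"tz":10,"roll":-0.119}]' 45 60; python3 -m handwheel --help | head -20
```

```text
t: 0.18
tool_pos: [0.2669, -0.566, 0.2228]
tool_rot: [3.016, 0.87, 0.0]
contact_force: [-0.3, 0.2, 0.6]
opening: 0.0754
grip_force: 0.0invalid input: not JSON, or not a number
```

All four keys are required in each row. Roll first, then translate.

```bash
python3 -m handwheel '[{"tx":0,"ty":0,"tz":5,"roll":-0.119},{"tx":0,"ty":0,"tz":5,"roll":-0.119},{"tx":0,"ty":0,"tz":5,"roll":-0.119},{"tx":0,"ty":0,"tz":5,"roll":-0.119},{"tx":0,"ty":0,"tz":5,"roll":-0.119},{"tx":0,"ty":0,"tz":5,"roll":-0.119},{"tx":0,"ty":0,"tz":5,"roll":-0.119},{"tx":0,"ty":0,"tz":0,"roll":0}]' >/dev/null
python3 -m handwheel '[{"tx":39.2,"ty":9.1,"tz":0,"roll":0},{"tx":39.2,"ty":9.1,"tz":0,"roll":0},{"tx":39.2,"ty":9.1,"tz":0,"roll":0},{"tx":39.2,"ty":9.1,"tz":0,"roll":0},{"tx":39.2,"ty":9.1,"tz":0,"roll":0},{"tx":39.2,"ty":9.1,"tz":0,"roll":0},{"tx":39.2,"ty":9.1,"tz":0,"roll":0},{"tx":39.2,"ty":9.1,"tz":0,"roll":0},{"tx":39.2,"ty":9.1,"tz":0,"roll":0},{"tx":39.2,"ty":9.1,"tz":0,"roll":0},{"tx":0,"ty":0,"tz":30,"roll":0},{"tx":0,"ty":0,"tz":30,"roll":0}]' >/dev/null
python3 -c "
from h import *
go(425.5,-194.5,79.8,3)"
```

```text
roll 0.002 then tx -0.6 ty -2.6 tz 125.3 | q6 -0.41
roll -3.140 then tx 0.6 ty 2.6 tz 125.3 | q6 -0.41
at [ 428.1 -194.4  128.3] heading 79.9 tilt [ 0.006 -0.004 -1.   ] F [-0.3 -0.6 -0.3] open 44.9 grip 0 t 1.9
```

```bash
python3 -m handwheel '[{"tx":0,"ty":-2,"tz":30,"roll":0},{"tx":0,"ty":0,"tz":30,"roll":0},{"tx":0,"ty":0,"tz":30,"roll":0},{"tx":0,"ty":0,"tz":20,"roll":0},{"tx":0,"ty":0,"tz":8,"roll":0},{"tx":0,"ty":0,"tz":3,"roll":0},{"tx":0,"ty":0,"tz":0,"roll":0}]' 
python3 -c "
from h import *
go(425.5,-194.5,79.8,3)"
```

```text
t: 2.43
tool_pos: [0.4237, -0.1953, 0.0054]
tool_rot: [-2.411, -2.013, 0.0]
contact_force: [-0.5, 0.8, 0.6]
opening: 0.045
grip_force: 0.0
roll -0.001 then tx 1.1 ty 1.6 tz 2.4 | q6 -0.41
roll 3.140 then tx -1.1 ty -1.6 tz 2.4 | q6 -0.41
at [ 423.7 -195.3    5.4] heading 79.7 tilt [-0.  0. -1.] F [-0.5  0.8  0.6] open 45.0 grip 0 t 2.4
```

```bash
python3 -m handwheel '[{"tx":0,"ty":0,"tz":1,"roll":0},{"tx":0,"ty":0,"tz":0,"roll":0},{"tx":0,"ty":0,"tz":0,"roll":0},{"tx":0,"ty":0,"tz":0,"roll":0},{"tx":0,"ty":0,"tz":0,"roll":0},{"tx":0,"ty":0,"tz":0,"roll":0},{"tx":0,"ty":0,"tz":0,"roll":0}]' 0 60; python3 -m handwheel '[{"tx":0,"ty":0,"tz":-10,"roll":0},{"tx":0,"ty":0,"tz":-30,"roll":0},{"tx":0,"ty":0,"tz":-30,"roll":0},{"tx":0,"ty":0,"tz":-20,"roll":0},{"tx":0,"ty":0,"tz":0,"roll":0}]'
python3 -c "
from h import *
go(640.5,-74.3,3.6,15)
p,d=optics.get_image('side');a=W2P('side',ctrl.get_obs()['tool_pos'][None])[0].astype(int);print(a)
cv2.imwrite('pics/s1.png',cv2.resize(p[max(a[1]-90,0):a[1]+60,a[0]-80:a[0]+80,::-1],None,fx=4,fy=4))"
```

```text
t: 3.02
tool_pos: [0.4249, -0.196, 0.006]
tool_rot: [2.408, 2.013, 0.001]
contact_force: [-1.2, 0.2, 5.8]
opening: 0.0063
grip_force: 58.9
t: 3.43
tool_pos: [0.4267, -0.1971, 0.1002]
tool_rot: [2.403, 2.009, 0.004]
contact_force: [1.9, -0.6, -0.1]
opening: 0.0064
grip_force: 58.8
roll 1.330 then tx 221.1 ty -109.2 tz 85.2 | q6 -0.41
roll -1.812 then tx -221.1 ty 109.2 tz 85.2 | q6 -0.41
at [ 426.7 -197.1  100.2] heading 79.8 tilt [ 0.008 -0.006 -1.   ] F [ 1.9 -0.6 -0.1] open 6.4 grip 59 t 3.4
[297 159]
```

View pics/s1.png

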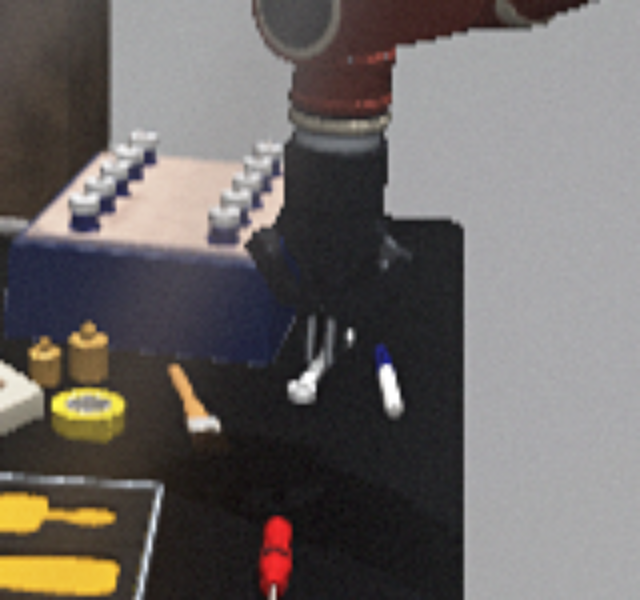

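Spanner is held. Turn it to the insert heading and carry it over.

```bash
python3 -m handwheel '[{"tx":0,"ty":0,"tz":0,"roll":0.121},{"tx":0,"ty":0,"tz":0,"roll":0.121},{"tx":0,"ty":0,"tz":0,"roll":0.121},{"tx":0,"ty":0,"tz":0,"roll":0.121},{"tx":0,"ty":0,"tz":0,"roll":0.121},{"tx":0,"ty":0,"tz":0,"roll":0.121},{"tx":0,"ty":0,"tz":0,"roll":0.121},{"tx":0,"ty":0,"tz":0,"roll":0.121},{"tx":0,"ty":0,"tz":0,"roll":0.121},{"tx":0,"ty":0,"tz":0,"roll":0.121},{"tx":0,"ty":0,"tz":0,"roll":0.121}]' >/dev/null; python3 -m handwheel '[{"tx":32,"ty":-16,"tz":0,"roll":0},{"tx":32,"ty":-16,"tz":0,"roll":0},{"tx":32,"ty":-16,"tz":0,"roll":0},{"tx":32,"ty":-16,"tz":0,"roll":0},{"tx":32,"ty":-15,"tz":0,"roll":0},{"tx":32,"ty":-15,"tz":0,"roll":0},{"tx":29,"ty":-15,"tz":0,"roll":0},{"tx":0,"ty":0,"tz":30,"roll":0},{"tx":0,"ty":0,"tz":20,"roll":0},{"tx":0,"ty":0,"tz":0,"roll":0},{"tx":0,"ty":0,"tz":0,"roll":0}]'
python3 -c "
from h import *
go(640.5,-74.3,3.6,13)
p,d=optics.get_image('top');r=rect('top',p,(.52,.76),(-.16,-.0),.014,2500);cv2.imwrite('pics/t2.png',r[:,:,::-1])"
```

```text
t: 5.32
tool_pos: [0.6348, -0.0721, 0.0409]
tool_rot: [-3.138, -0.097, 0.01]
contact_force: [0.1, -0.1, 0.5]
opening: 0.0064
grip_force: 58.8
roll -0.001 then tx 5.5 ty 2.6 tz 27.9 | q6 1.28
roll 3.141 then tx -5.5 ty -2.6 tz 27.9 | q6 1.28
at [634.8 -72.1  40.9] heading 3.5 tilt [-0.007  0.002 -1.   ] F [ 0.1 -0.1  0.5] open 6.4 grip 59 t 5.3
```

View pics/t2.png

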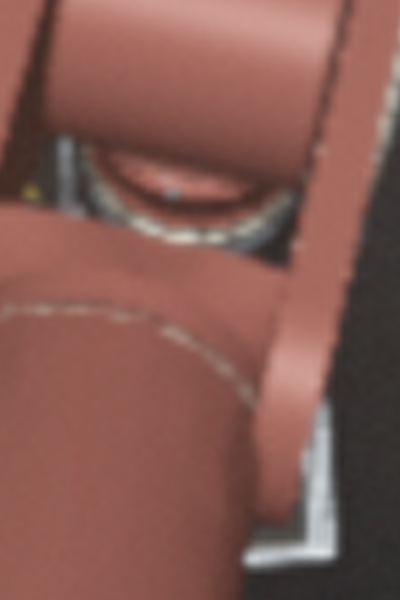

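The top view is blocked by the arm, so I rely on the measured pose. Correct it and lower.

```bash
python3 -m handwheel '[{"tx":5.5,"ty":2.6,"tz":0,"roll":0},{"tx":0,"ty":0,"tz":8,"roll":0},{"tx":0,"ty":0,"tz":6,"roll":0},{"tx":0,"ty":0,"tz":0,"roll":0},{"tx":0,"ty":0,"tz":0,"roll":0}]' >/dev/null
python3 -c "
from h import *
go(640.5,-74.3,3.6,13.5)"
```

```text
roll -0.001 then tx -2.1 ty -0.9 tz 16.3 | q6 1.28
roll 3.140 then tx 2.1 ty 0.9 tz 16.3 | q6 1.28
at [642.6 -75.   29.8] heading 3.5 tilt [-0.001  0.    -1.   ] F [-0.1  0.2 -1.2] open 6.3 grip 59 t 5.8
```

```bash
python3 -m handwheel '[{"tx":-2,"ty":-0.9,"tz":5,"roll":0},{"tx":0,"ty":0,"tz":5,"roll":0},{"tx":0,"ty":0,"tz":3,"roll":0},{"tx":0,"ty":0,"tz":2,"roll":0},{"tx":0,"ty":0,"tz":0,"roll":0},{"tx":0,"ty":0,"tz":0,"roll":0}]' >/dev/null
python3 -c "
from h import *
go(640.5,-74.3,3.6,13)
p,d=optics.get_image('side');a=W2P('side',ctrl.get_obs()['tool_pos'][None])[0].astype(int);print(a)
cv2.imwrite('pics/s2.png',cv2.resize(p[a[1]-50:a[1]+50,a[0]-70:a[0]+70,::-1],None,fx=5,fy=5,interpolation=cv2.INTER_CUBIC))"
```

```text
roll -0.001 then tx -0.5 ty 0.1 tz 2.1 | q6 1.28
roll 3.141 then tx 0.5 ty -0.1 tz 2.1 | q6 1.28
at [641.  -74.2  15.1] heading 3.5 tilt [-0.  0. -1.] F [-0.2 -0.5 -0.1] open 6.5 grip 59 t 6.3
[220 194]
```

View pics/s2.png

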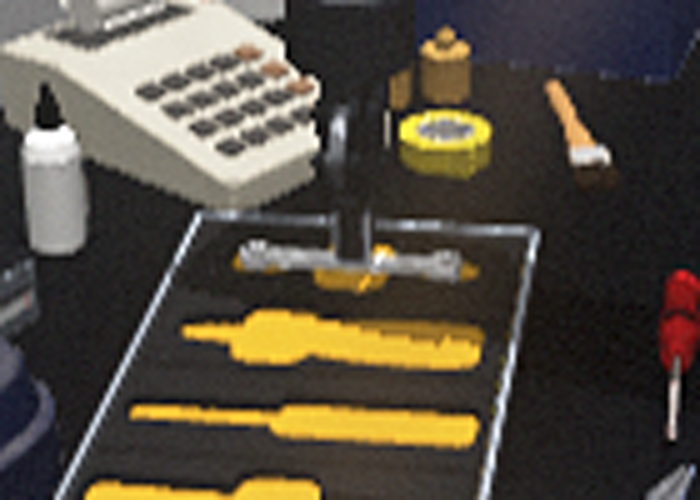

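The spanner sits over its pocket, from (240,250) to (475,265) in the crop, so lower it, release and lift.

```bash
python3 -m handwheel '[{"tx":0,"ty":0,"tz":1.5,"roll":0},{"tx":0,"ty":0,"tz":0,"roll":0},{"tx":0,"ty":0,"tz":0,"roll":0}]'; python3 -m handwheel '[{"tx":0,"ty":0,"tz":0,"roll":0},{"tx":0,"ty":0,"tz":0,"roll":0},{"tx":0,"ty":0,"tz":0,"roll":0},{"tx":0,"ty":0,"tz":0,"roll":0}]' 28;  python3 -m handwheel '[{"tx":0,"ty":0,"tz":-5,"roll":0},{"tx":0,"ty":0,"tz":-20,"roll":0},{"tx":0,"ty":0,"tz":-40,"roll":0},{"tx":0,"ty":0,"tz":-40,"roll":0},{"tx":0,"ty":0,"tz":-20,"roll":0},{"tx":0,"ty":0,"tz":0,"roll":0}]'
python3 -c "
from h import *
c,s=np.cos(np.radians(-86)),np.sin(np.radians(-86))
print(440.2+30*c,2.5+30*s); go(440.2+30*c,2.5+30*s,-86,10)"
```

```text
t: 6.58
tool_pos: [0.6412, -0.0743, 0.0139]
tool_rot: [3.14, 0.097, 0.0]
contact_force: [0.6, 0.1, -1.3]
opening: 0.0065
grip_force: 58.8
t: 6.92
tool_pos: [0.6413, -0.0743, 0.0141]
tool_rot: [3.14, 0.097, 0.001]
contact_force: [-0.4, 0.5, -0.3]
opening: 0.0278
grip_force: 0.0
t: 7.42
tool_pos: [0.6453, -0.0751, 0.1474]
tool_rot: [3.137, 0.097, 0.02]
contact_force: [0.5, 0.0, 0.3]
opening: 0.0278
grip_force: 0.0
442.29269421232374 -27.426921507794727
roll 1.563 then tx -61.8 ty 199.2 tz 137.4 | q6 1.28
roll -1.579 then tx 61.8 ty -199.2 tz 137.4 | q6 1.28
at [645.3 -75.1 147.4] heading 3.5 tilt [ 0.013 -0.003 -1.   ] F [0.5 0.  0.3] open 27.8 grip 0 t 7.4
```

```bash
python3 -m handwheel '[{"tx":-25,"ty":0,"tz":0,"roll":0},{"tx":0,"ty":0,"tz":0,"roll":-0.1215},{"tx":0,"ty":0,"tz":0,"roll":-0.1215},{"tx":0,"ty":0,"tz":0,"roll":-0.1215},{"tx":0,"ty":0,"tz":0,"roll":-0.1215},{"tx":0,"ty":0,"tz":0,"roll":-0.1215},{"tx":0,"ty":0,"tz":0,"roll":-0.1215},{"tx":0,"ty":0,"tz":0,"roll":-0.1215},{"tx":0,"ty":0,"tz":0,"roll":-0.1215},{"tx":0,"ty":0,"tz":0,"roll":-0.1215},{"tx":0,"ty":0,"tz":0,"roll":-0.1215},{"tx":0,"ty":0,"tz":0,"roll":-0.1215}]' 50 60 >/dev/null; python3 -m handwheel '[{"tx":0,"ty":0,"tz":0,"roll":-0.1215},{"tx":0,"ty":0,"tz":0,"roll":-0.1215},{"tx":10,"ty":-30,"tz":0,"roll":0},{"tx":10,"ty":-30,"tz":0,"roll":0},{"tx":10,"ty":-30,"tz":0,"roll":0},{"tx":10,"ty":-30,"tz":10,"roll":0},{"tx":10,"ty":-28,"tz":20,"roll":0},{"tx":10,"ty":-25,"tz":20,"roll":0},{"tx":0,"ty":0,"tz":20,"roll":0},{"tx":0,"ty":0,"tz":0,"roll":0},{"tx":0,"ty":0,"tz":0,"roll":0}]' >/dev/null
python3 -c "
from h import *
go(442.3,-27.4,-86,10)"
```

```text
roll 0.001 then tx 0.2 ty 4.0 tz 57.9 | q6 -0.30
roll -3.141 then tx -0.2 ty -4.0 tz 57.9 | q6 -0.30
at [438.3 -27.9  67.9] heading 94.0 tilt [-0.002  0.001 -1.   ] F [0.7 0.6 0.9] open 50.1 grip 0 t 9.3
```

```bash
python3 -m handwheel '[{"tx":0,"ty":3.5,"tz":20,"roll":0},{"tx":0,"ty":0,"tz":20,"roll":0},{"tx":0,"ty":0,"tz":12,"roll":0},{"tx":0,"ty":0,"tz":5,"roll":0},{"tx":0,"ty":0,"tz":0,"roll":0},{"tx":0,"ty":0,"tz":0,"roll":0}]';  python3 -m handwheel '[{"tx":0,"ty":0,"tz":0,"roll":0},{"tx":0,"ty":0,"tz":0,"roll":0},{"tx":0,"ty":0,"tz":0,"roll":0},{"tx":0,"ty":0,"tz":0,"roll":0},{"tx":0,"ty":0,"tz":0,"roll":0}]' 0 60; python3 -m handwheel '[{"tx":0,"ty":0,"tz":-10,"roll":0},{"tx":0,"ty":0,"tz":-30,"roll":0},{"tx":0,"ty":0,"tz":-30,"roll":0},{"tx":0,"ty":0,"tz":-20,"roll":0},{"tx":0,"ty":0,"tz":0,"roll":0},{"tx":0,"ty":0,"tz":0,"roll":0}]'
python3 -c "
from h import *
c,s=np.cos(np.radians(183.8)),np.sin(np.radians(183.8))
go(629.3+30*c,103.6+30*s,183.8,18)
p,d=optics.get_image('side');a=W2P('side',ctrl.get_obs()['tool_pos'][None])[0].astype(int);print(a)
cv2.imwrite('pics/s3.png',cv2.resize(p[a[1]-50:a[1]+50,a[0]-70:a[0]+70,::-1],None,fx=5,fy=5,interpolation=cv2.INTER_CUBIC))"
```

```text
t: 9.83
tool_pos: [0.4443, -0.0283, 0.0131]
tool_rot: [2.141, 2.297, 0.001]
contact_force: [-0.5, 0.2, -0.2]
opening: 0.0498
grip_force: 0.0
t: 10.25
tool_pos: [0.4443, -0.0282, 0.0134]
tool_rot: [2.14, 2.296, 0.002]
contact_force: [0.3, 0.2, 5.8]
opening: 0.0218
grip_force: 61.6
t: 10.75
tool_pos: [0.4436, -0.028, 0.1033]
tool_rot: [2.14, 2.297, 0.002]
contact_force: [0.4, 1.0, -1.9]
opening: 0.022
grip_force: 60.8
roll -1.567 then tx -164.0 ty 119.0 tz 85.3 | q6 -0.30
roll 1.575 then tx 164.0 ty -119.0 tz 85.3 | q6 -0.30
at [443.6 -28.  103.3] heading 94.0 tilt [ 0.003 -0.001 -1.   ] F [ 0.4  1.  -1.9] open 22.0 grip 61 t 10.8
[286 180]
```

View pics/s3.png

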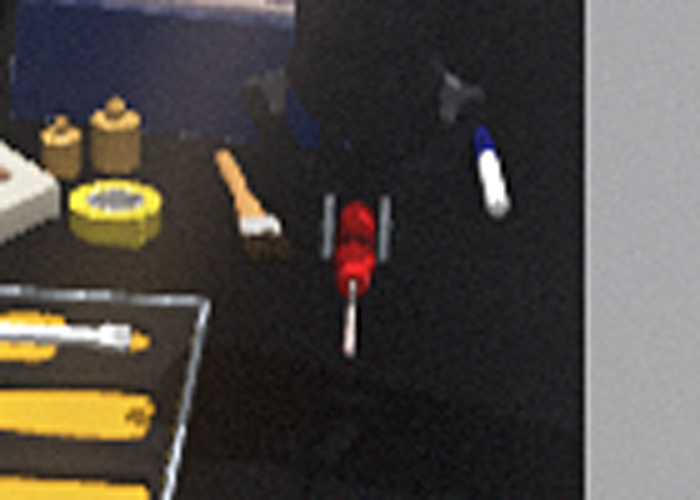

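The driver is held level, at (355,245) in the crop. Carry it over.

```bash
python3 -m handwheel '[{"tx":0,"ty":0,"tz":0,"roll":0.121},{"tx":0,"ty":0,"tz":0,"roll":0.121},{"tx":0,"ty":0,"tz":0,"roll":0.121},{"tx":0,"ty":0,"tz":0,"roll":0.121},{"tx":0,"ty":0,"tz":0,"roll":0.121},{"tx":0,"ty":0,"tz":0,"roll":0.121},{"tx":0,"ty":0,"tz":0,"roll":0.121},{"tx":0,"ty":0,"tz":0,"roll":0.121},{"tx":0,"ty":0,"tz":0,"roll":0.121},{"tx":0,"ty":0,"tz":0,"roll":0.121},{"tx":0,"ty":0,"tz":0,"roll":0.121},{"tx":0,"ty":0,"tz":0,"roll":0.121}]' >/dev/null; python3 -m handwheel '[{"tx":0,"ty":0,"tz":0,"roll":0.123},{"tx":30,"ty":-20,"tz":0,"roll":0},{"tx":30,"ty":-20,"tz":0,"roll":0},{"tx":30,"ty":-20,"tz":0,"roll":0},{"tx":30,"ty":-20,"tz":0,"roll":0},{"tx":24,"ty":-20,"tz":10,"roll":0},{"tx":20,"ty":-19,"tz":20,"roll":0},{"tx":0,"ty":0,"tz":25,"roll":0},{"tx":0,"ty":0,"tz":0,"roll":0},{"tx":0,"ty":0,"tz":0,"roll":0},{"tx":0,"ty":0,"tz":0,"roll":0}]' >/dev/null
python3 -c "
from h import *
go(599.3,101.6,183.8,20.5)"
```

```text
roll -0.000 then tx 1.8 ty -0.2 tz 25.6 | q6 1.55
roll 3.141 then tx -1.8 ty 0.2 tz 25.6 | q6 1.55
at [597.5 101.3  46.1] heading 3.8 tilt [-0.002 -0.    -1.   ] F [-0.4  0.1 -0.2] open 21.9 grip 61 t 12.7
```

```bash
python3 -m handwheel '[{"tx":0.8,"ty":0,"tz":10,"roll":0},{"tx":0,"ty":0,"tz":6,"roll":0},{"tx":0,"ty":0,"tz":4,"roll":0},{"tx":0,"ty":0,"tz":3,"roll":0},{"tx":0,"ty":0,"tz":0,"roll":0},{"tx":0,"ty":0,"tz":0,"roll":0}]' >/dev/null
python3 -c "
from h import *
go(599.3,101.6,183.8,20.5)
p,d=optics.get_image('side');a=W2P('side',ctrl.get_obs()['tool_pos'][None])[0].astype(int);print(a)
cv2.imwrite('pics/s4.png',cv2.resize(p[a[1]-50:a[1]+50,a[0]-70:a[0]+70,::-1],None,fx=5,fy=5,interpolation=cv2.INTER_CUBIC))"
```

```text
roll -0.000 then tx 0.0 ty 0.1 tz 3.3 | q6 1.55
roll 3.141 then tx -0.0 ty -0.1 tz 3.3 | q6 1.55
at [599.3 101.7  23.8] heading 3.8 tilt [-0.  0. -1.] F [-0.4  0.3 -0.5] open 21.7 grip 61 t 13.2
[221 223]
```

View pics/s4.png

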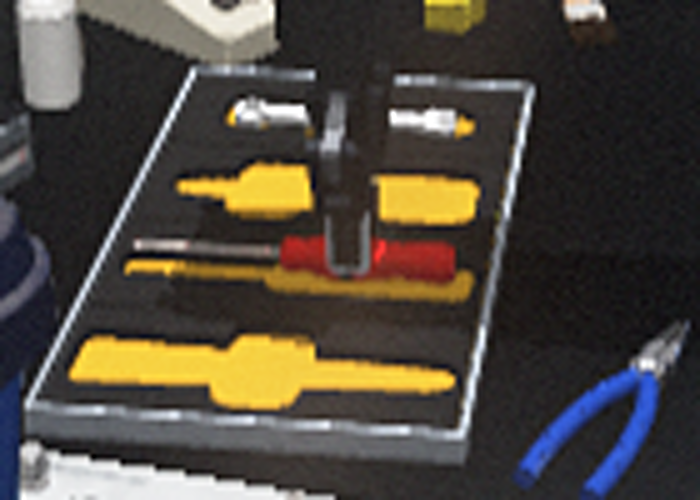

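The driver lines up: the 22 px row offset matches its height above the floor. Lower and release.

```bash
python3 -m handwheel '[{"tx":0,"ty":0,"tz":1.5,"roll":0},{"tx":0,"ty":0,"tz":1.5,"roll":0},{"tx":0,"ty":0,"tz":0,"roll":0},{"tx":0,"ty":0,"tz":0,"roll":0}]'; python3 -m handwheel '[{"tx":0,"ty":0,"tz":0,"roll":0},{"tx":0,"ty":0,"tz":0,"roll":0},{"tx":0,"ty":0,"tz":0,"roll":0},{"tx":0,"ty":0,"tz":0,"roll":0}]' 38;  python3 -m handwheel '[{"tx":0,"ty":0,"tz":-5,"roll":0},{"tx":0,"ty":0,"tz":-20,"roll":0},{"tx":0,"ty":0,"tz":-40,"roll":0},{"tx":0,"ty":0,"tz":-40,"roll":0},{"tx":0,"ty":0,"tz":-20,"roll":0},{"tx":0,"ty":0,"tz":0,"roll":0}]'
python3 -c "
from h import *
go(437.6,155.9,72.8,5)"
```

```text
t: 13.6
tool_pos: [0.5993, 0.1018, 0.0207]
tool_rot: [3.14, 0.104, -0.0]
contact_force: [-0.3, 0.6, -0.6]
opening: 0.0221
grip_force: 60.8
t: 13.93
tool_pos: [0.5996, 0.1018, 0.021]
tool_rot: [-3.14, -0.104, -0.001]
contact_force: [-0.8, -0.1, 0.3]
opening: 0.0377
grip_force: 0.0
t: 14.43
tool_pos: [0.6036, 0.102, 0.154]
tool_rot: [-3.14, -0.104, -0.02]
contact_force: [1.1, -0.3, 0.5]
opening: 0.038
grip_force: 0.0
roll -1.204 then tx 2.4 ty -174.5 tz 149.0 | q6 1.55
roll 1.937 then tx -2.4 ty 174.5 tz 149.0 | q6 1.55
at [603.6 102.  154. ] heading 3.8 tilt [ 0.013  0.001 -1.   ] F [ 1.1 -0.3  0.5] open 38.0 grip 0 t 14.4
```

```bash
python3 -m handwheel '[{"tx":0,"ty":0,"tz":0,"roll":-0.1204},{"tx":0,"ty":0,"tz":0,"roll":-0.1204},{"tx":0,"ty":0,"tz":0,"roll":-0.1204},{"tx":0,"ty":0,"tz":0,"roll":-0.1204},{"tx":0,"ty":0,"tz":0,"roll":-0.1204},{"tx":0,"ty":0,"tz":0,"roll":-0.1204},{"tx":0,"ty":0,"tz":0,"roll":-0.1204},{"tx":0,"ty":0,"tz":0,"roll":-0.1204},{"tx":0,"ty":0,"tz":0,"roll":-0.1204},{"tx":0,"ty":0,"tz":0,"roll":-0.1204}]' 45 100 >/dev/null; python3 -m handwheel '[{"tx":0.4,"ty":-30,"tz":0,"roll":0},{"tx":0.4,"ty":-30,"tz":0,"roll":0},{"tx":0.4,"ty":-30,"tz":0,"roll":0},{"tx":0.4,"ty":-30,"tz":10,"roll":0},{"tx":0.4,"ty":-30,"tz":20,"roll":0},{"tx":0.4,"ty":-24,"tz":25,"roll":0},{"tx":0,"ty":0,"tz":30,"roll":0},{"tx":0,"ty":0,"tz":10,"roll":0},{"tx":0,"ty":0,"tz":0,"roll":0},{"tx":0,"ty":0,"tz":0,"roll":0},{"tx":0,"ty":0,"tz":0,"roll":0}]' >/dev/null
python3 -c "
from h import *
go(437.6,155.9,72.8,5)"
```

```text
roll -0.001 then tx 0.8 ty 1.6 tz 47.6 | q6 0.48
roll 3.141 then tx -0.8 ty -1.6 tz 47.6 | q6 0.48
at [435.9 155.6  52.6] heading 72.8 tilt [ 0.003  0.    -1.   ] F [-0.3  0.1  1.5] open 44.8 grip 0 t 16.2
```

```bash
python3 -m handwheel '[{"tx":0.8,"ty":1.6,"tz":20,"roll":0},{"tx":0,"ty":0,"tz":15,"roll":0},{"tx":0,"ty":0,"tz":8,"roll":0},{"tx":0,"ty":0,"tz":4,"roll":0},{"tx":0,"ty":0,"tz":0,"roll":0},{"tx":0,"ty":0,"tz":0,"roll":0}]';  python3 -m handwheel '[{"tx":0,"ty":0,"tz":0,"roll":0},{"tx":0,"ty":0,"tz":0,"roll":0},{"tx":0,"ty":0,"tz":0,"roll":0},{"tx":0,"ty":0,"tz":0,"roll":0},{"tx":0,"ty":0,"tz":0,"roll":0},{"tx":0,"ty":0,"tz":0,"roll":0}]' 0 110; python3 -m handwheel '[{"tx":0,"ty":0,"tz":-10,"roll":0},{"tx":0,"ty":0,"tz":-30,"roll":0},{"tx":0,"ty":0,"tz":-30,"roll":0},{"tx":0,"ty":0,"tz":-20,"roll":0},{"tx":0,"ty":0,"tz":0,"roll":0},{"tx":0,"ty":0,"tz":0,"roll":0}]'
python3 -c "
from h import *
c,s=np.cos(np.radians(183.7)),np.sin(np.radians(183.7))
print(634.2-30*c,14.5-30*s);go(634.2-30*c,14.5-30*s,183.7,13)
p,d=optics.get_image('side');a=W2P('side',ctrl.get_obs()['tool_pos'][None])[0].astype(int);print(a)
cv2.imwrite('pics/s5.png',cv2.resize(p[a[1]-50:a[1]+50,a[0]-70:a[0]+70,::-1],None,fx=5,fy=5,interpolation=cv2.INTER_CUBIC))"
```

```text
t: 16.68
tool_pos: [0.4366, 0.156, 0.0047]
tool_rot: [2.529, 1.863, 0.002]
contact_force: [-0.0, 0.6, 0.3]
opening: 0.0447
grip_force: 0.0
t: 17.18
tool_pos: [0.4366, 0.156, 0.0051]
tool_rot: [2.528, 1.864, 0.002]
contact_force: [-2.1, -1.3, 5.8]
opening: 0.0136
grip_force: 104.9
t: 17.68
tool_pos: [0.4364, 0.156, 0.0951]
tool_rot: [2.528, 1.863, 0.004]
contact_force: [0.4, 0.3, -1.7]
opening: 0.0134
grip_force: 105.8
664.1374685481654 16.435969247588734
roll 1.206 then tx 218.3 ty 154.0 tz 82.1 | q6 0.48
roll -1.936 then tx -218.3 ty -154.0 tz 82.1 | q6 0.48
at [436.4 156.   95.1] heading 72.8 tilt [ 0.003  0.001 -1.   ] F [ 0.4  0.3 -1.7] open 13.4 grip 106 t 17.7
[282 216]
```

View pics/s5.png

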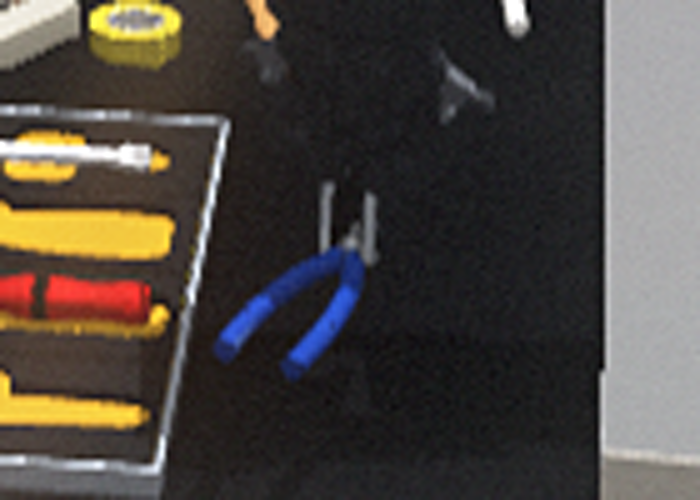

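Pliers are held. Raise a little, turn the right way round (jaws away from the robot) and carry.

```bash
python3 -m handwheel '[{"tx":-30,"ty":0,"tz":-20,"roll":0},{"tx":0,"ty":0,"tz":0,"roll":-0.121},{"tx":0,"ty":0,"tz":0,"roll":-0.121},{"tx":0,"ty":0,"tz":0,"roll":-0.121},{"tx":0,"ty":0,"tz":0,"roll":-0.121},{"tx":0,"ty":0,"tz":0,"roll":-0.121},{"tx":0,"ty":0,"tz":0,"roll":-0.121},{"tx":0,"ty":0,"tz":0,"roll":-0.121},{"tx":0,"ty":0,"tz":0,"roll":-0.121},{"tx":0,"ty":0,"tz":0,"roll":-0.121},{"tx":0,"ty":0,"tz":0,"roll":-0.121},{"tx":0,"ty":0,"tz":0,"roll":-0.121}]' >/dev/null; python3 -m handwheel '[{"tx":0,"ty":0,"tz":0,"roll":-0.121},{"tx":0,"ty":0,"tz":0,"roll":-0.121},{"tx":0,"ty":0,"tz":0,"roll":-0.121},{"tx":0,"ty":0,"tz":0,"roll":-0.121},{"tx":0,"ty":0,"tz":0,"roll":-0.121},{"tx":0,"ty":0,"tz":0,"roll":0},{"tx":0,"ty":0,"tz":0,"roll":0}]' >/dev/null
python3 -c "
from h import *
go(664.1,16.4,183.7,12)"
```

```text
roll -0.003 then tx -231.0 ty -125.9 tz 99.8 | q6 -1.51
roll 3.139 then tx 231.0 ty 125.9 tz 99.8 | q6 -1.51
at [425.5 127.1 111.8] heading -176.5 tilt [-0.004 -0.    -1.   ] F [ 0.1  0.5 -2.6] open 13.4 grip 106 t 19.3
```

```bash
python3 -m handwheel '[{"tx":-33,"ty":-18,"tz":0,"roll":-0.003},{"tx":-33,"ty":-18,"tz":0,"roll":0},{"tx":-33,"ty":-18,"tz":0,"roll":0},{"tx":-33,"ty":-18,"tz":0,"roll":0},{"tx":-33,"ty":-18,"tz":0,"roll":0},{"tx":-33,"ty":-18,"tz":10,"roll":0},{"tx":-33,"ty":-18,"tz":20,"roll":0},{"tx":0,"ty":0,"tz":25,"roll":0},{"tx":0,"ty":0,"tz":10,"roll":0},{"tx":0,"ty":0,"tz":0,"roll":0},{"tx":0,"ty":0,"tz":0,"roll":0},{"tx":0,"ty":0,"tz":0,"roll":0}]' >/dev/null
python3 -c "
from h import *
go(664.1,16.4,183.7,12)"
```

```text
roll 0.003 then tx 0.9 ty -1.5 tz 38.4 | q6 -1.72
roll -3.138 then tx -0.9 ty 1.5 tz 38.4 | q6 -1.72
at [664.9  18.   50.4] heading -176.1 tilt [ 0.001  0.    -1.   ] F [-0.4 -0.2 -2. ] open 13.7 grip 106 t 20.3
```

```bash
python3 -m handwheel '[{"tx":0.9,"ty":-1.5,"tz":10,"roll":0.003},{"tx":0,"ty":0,"tz":10,"roll":0},{"tx":0,"ty":0,"tz":8,"roll":0},{"tx":0,"ty":0,"tz":4,"roll":0},{"tx":0,"ty":0,"tz":0,"roll":0},{"tx":0,"ty":0,"tz":0,"roll":0},{"tx":0,"ty":0,"tz":0,"roll":0}]' >/dev/null
python3 -c "
from h import *
go(664.1,16.4,183.7,12)
p,d=optics.get_image('side');a=W2P('side',ctrl.get_obs()['tool_pos'][None])[0].astype(int);print(a)
cv2.imwrite('pics/s6.png',cv2.resize(p[a[1]-40:a[1]+40,a[0]-40:a[0]+80,::-1],None,fx=6,fy=6,interpolation=cv2.INTER_CUBIC))"
```

```text
roll 0.000 then tx 0.3 ty 0.6 tz 5.5 | q6 -1.72
roll -3.142 then tx -0.3 ty -0.6 tz 5.5 | q6 -1.72
at [664.5  15.8  17.5] heading -176.3 tilt [ 0. -0. -1.] F [ 0.4  0.3 -1.7] open 13.4 grip 106 t 20.9
[205 207]
```

View pics/s6.png

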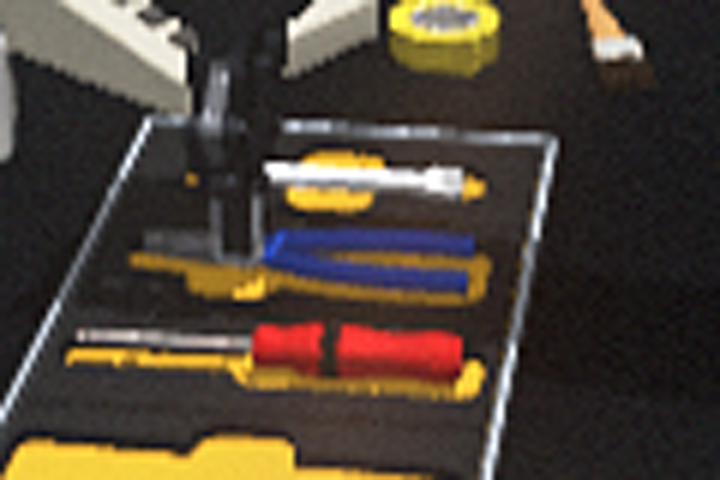

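The pliers line up with even margins, with the tip at (145,243) and the handle ends at (473,240–280). Lower and release.

```bash
python3 -m handwheel '[{"tx":0.3,"ty":0.4,"tz":2.5,"roll":0},{"tx":0,"ty":0,"tz":1.5,"roll":0},{"tx":0,"ty":0,"tz":1,"roll":0},{"tx":0,"ty":0,"tz":0,"roll":0},{"tx":0,"ty":0,"tz":0,"roll":0}]'; python3 -m handwheel '[{"tx":0,"ty":0,"tz":0,"roll":0},{"tx":0,"ty":0,"tz":0,"roll":0},{"tx":0,"ty":0,"tz":0,"roll":0},{"tx":0,"ty":0,"tz":0,"roll":0}]' 32;  python3 -m handwheel '[{"tx":0,"ty":0,"tz":-5,"roll":0},{"tx":0,"ty":0,"tz":-20,"roll":0},{"tx":0,"ty":0,"tz":-40,"roll":0},{"tx":0,"ty":0,"tz":-40,"roll":0},{"tx":0,"ty":0,"tz":-20,"roll":0},{"tx":0,"ty":0,"tz":0,"roll":0}]'
python3 -c "
from h import *
go(538,-306,-71.3,5)"
```

```text
t: 21.37
tool_pos: [0.664, 0.0162, 0.0124]
tool_rot: [-0.101, 3.14, 0.0]
contact_force: [0.0, 0.2, -0.3]
opening: 0.013
grip_force: 106.4
t: 21.7
tool_pos: [0.664, 0.0162, 0.0124]
tool_rot: [-0.102, 3.14, -0.0]
contact_force: [0.5, -0.1, -0.8]
opening: 0.0318
grip_force: 0.0
t: 22.2
tool_pos: [0.6682, 0.0159, 0.146]
tool_rot: [-0.101, 3.127, -0.002]
contact_force: [0.3, 0.1, 0.4]
opening: 0.032
grip_force: 0.0
roll 1.309 then tx -263.1 ty -226.5 tz 141.0 | q6 -1.72
roll -1.832 then tx 263.1 ty 226.5 tz 141.0 | q6 -1.72
at [668.2  15.9 146. ] heading -176.3 tilt [ 0.013 -0.001 -1.   ] F [0.3 0.1 0.4] open 32.0 grip 0 t 22.2
```

```bash
python3 -m handwheel '[{"tx":30,"ty":0,"tz":0,"roll":0},{"tx":0,"ty":0,"tz":0,"roll":0.119},{"tx":0,"ty":0,"tz":0,"roll":0.119},{"tx":0,"ty":0,"tz":0,"roll":0.119},{"tx":0,"ty":0,"tz":0,"roll":0.119},{"tx":0,"ty":0,"tz":0,"roll":0.119},{"tx":0,"ty":0,"tz":0,"roll":0.119},{"tx":0,"ty":0,"tz":0,"roll":0.119},{"tx":0,"ty":0,"tz":0,"roll":0.119},{"tx":0,"ty":0,"tz":0,"roll":0.119},{"tx":0,"ty":0,"tz":0,"roll":0.119},{"tx":0,"ty":0,"tz":0,"roll":0.119}]' 45 60 >/dev/null; python3 -c "
from h import *
go(538,-306,-71.3,5)"
```

```text
roll -0.006 then tx -272.8 ty -193.0 tz 131.3 | q6 -0.42
roll 3.136 then tx 272.8 ty 193.0 tz 131.3 | q6 -0.42
at [633.4  14.3 136.3] heading 108.4 tilt [-0.001  0.    -1.   ] F [ 0.3  0.6 -0.4] open 44.6 grip 0 t 23.2
```

```bash
python3 -m handwheel '[{"tx":-30,"ty":-21,"tz":0,"roll":0},{"tx":-30,"ty":-21,"tz":0,"roll":0},{"tx":-30,"ty":-21,"tz":0,"roll":0},{"tx":-30,"ty":-21,"tz":0,"roll":0},{"tx":-30,"ty":-21,"tz":0,"roll":0},{"tx":-30,"ty":-21,"tz":0,"roll":0},{"tx":-30,"ty":-21,"tz":0,"roll":0},{"tx":-30,"ty":-23,"tz":15,"roll":0},{"tx":-31,"ty":-23,"tz":25,"roll":0},{"tx":0,"ty":0,"tz":25,"roll":0},{"tx":0,"ty":0,"tz":0,"roll":0},{"tx":0,"ty":0,"tz":0,"roll":0}]' >/dev/null
python3 -c "
from h import *
go(538,-306,-71.3,5)
p,d=optics.get_image('side');a=W2P('side',np.array([[.538,-.306,.005]]))[0].astype(int);print(a)
cv2.imwrite('pics/s7.png',cv2.resize(p[a[1]-40:a[1]+40,a[0]-50:a[0]+50,::-1],None,fx=6,fy=6,interpolation=cv2.INTER_CUBIC))"
```

```text
roll -0.001 then tx -6.0 ty -1.5 tz 67.2 | q6 -0.96
roll 3.141 then tx 6.0 ty 1.5 tz 67.2 | q6 -0.96
at [ 537.5 -299.8   72.2] heading 108.7 tilt [-0.004  0.003 -1.   ] F [-0.2 -0.5  0.5] open 45.0 grip 0 t 24.2
[264 169]
```

View pics/s7.png

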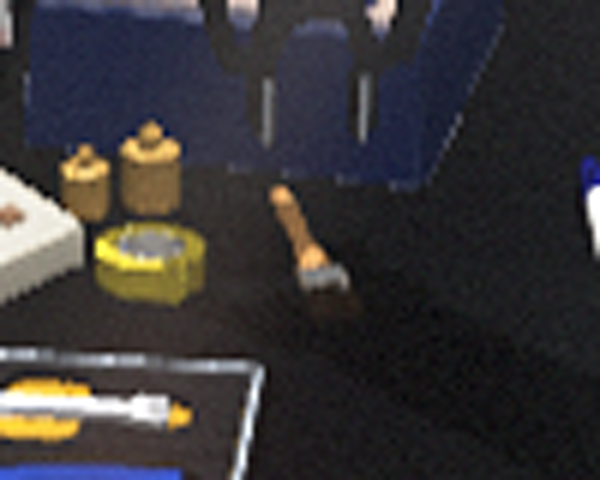

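The predicted brush origin (crop centre 300,240) falls on the brush shaft, and the way down is clear. Grasp.

```bash
python3 -m handwheel '[{"tx":-6,"ty":-1.5,"tz":20,"roll":0},{"tx":0,"ty":0,"tz":20,"roll":0},{"tx":0,"ty":0,"tz":15,"roll":0},{"tx":0,"ty":0,"tz":7,"roll":0},{"tx":0,"ty":0,"tz":3,"roll":0},{"tx":0,"ty":0,"tz":0,"roll":0},{"tx":0,"ty":0,"tz":0,"roll":0}]';  python3 -m handwheel '[{"tx":0,"ty":0,"tz":0,"roll":0},{"tx":0,"ty":0,"tz":0,"roll":0},{"tx":0,"ty":0,"tz":0,"roll":0},{"tx":0,"ty":0,"tz":0,"roll":0},{"tx":0,"ty":0,"tz":0,"roll":0},{"tx":0,"ty":0,"tz":0,"roll":0}]' 0 50; python3 -m handwheel '[{"tx":0,"ty":0,"tz":-10,"roll":0},{"tx":0,"ty":0,"tz":-30,"roll":0},{"tx":0,"ty":0,"tz":-30,"roll":0},{"tx":0,"ty":0,"tz":-20,"roll":0},{"tx":0,"ty":0,"tz":0,"roll":0},{"tx":0,"ty":0,"tz":0,"roll":0}]'
python3 -c "
from h import *
go(623.6,192.6,183.6,13)"
```

```text
t: 24.83
tool_pos: [0.5409, -0.3072, 0.0113]
tool_rot: [1.828, 2.552, -0.0]
contact_force: [-0.1, -0.5, -0.0]
opening: 0.0447
grip_force: 0.0
t: 25.33
tool_pos: [0.5397, -0.3071, 0.0097]
tool_rot: [1.831, 2.553, -0.0]
contact_force: [0.2, 0.4, -0.3]
opening: -0.0001
grip_force: 0.1
t: 25.83
tool_pos: [0.5408, -0.3079, 0.1022]
tool_rot: [1.828, 2.549, -0.0]
contact_force: [0.1, 0.1, -0.9]
opening: -0.0002
grip_force: 0.0
roll -1.307 then tx -114.0 ty 494.3 tz 89.2 | q6 -0.96
roll 1.834 then tx 114.0 ty -494.3 tz 89.2 | q6 -0.96
at [ 540.8 -307.9  102.2] heading 108.7 tilt [ 0.003 -0.003 -1.   ] F [ 0.1  0.1 -0.9] open -0.2 grip 0 t 25.8
```

I closed too high (z about 10 mm) and missed. Reopen and check that the brush hasn't moved.

```bash
python3 -m handwheel '[{"tx":0,"ty":0,"tz":20,"roll":0},{"tx":0,"ty":0,"tz":20,"roll":0},{"tx":0,"ty":0,"tz":0,"roll":0},{"tx":0,"ty":0,"tz":0,"roll":0},{"tx":0,"ty":0,"tz":0,"roll":0}]' 45 50 >/dev/null
python3 -c "
from h import *
go(538,-306,-71.3,4.5)
p,d=optics.get_image('side');a=(264,169)
cv2.imwrite('pics/s8.png',cv2.resize(p[a[1]-40:a[1]+40,a[0]-50:a[0]+50,::-1],None,fx=6,fy=6,interpolation=cv2.INTER_CUBIC))"
```

```text
roll 0.000 then tx 1.3 ty -1.1 tz 54.8 | q6 -0.96
roll -3.141 then tx -1.3 ty 1.1 tz 54.8 | q6 -0.96
at [ 539.4 -306.9   59.3] heading 108.7 tilt [-0.001  0.001 -1.   ] F [ 0.4 -0.4  1.2] open 44.8 grip 0 t 26.2
```

View pics/s8.png

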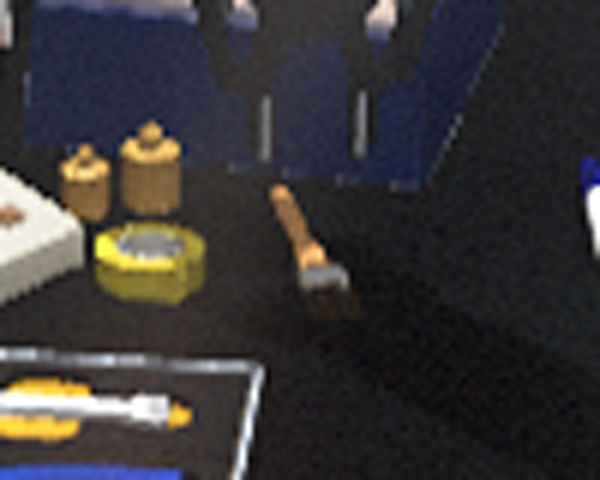

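The brush hasn't moved. Descend all the way and check the height.

```bash
python3 -m handwheel '[{"tx":1.3,"ty":-1.1,"tz":20,"roll":0},{"tx":0,"ty":0,"tz":20,"roll":0},{"tx":0,"ty":0,"tz":8,"roll":0},{"tx":0,"ty":0,"tz":3,"roll":0},{"tx":0,"ty":0,"tz":0,"roll":0},{"tx":0,"ty":0,"tz":0,"roll":0},{"tx":0,"ty":0,"tz":0,"roll":0}]' | head -2
```

```text
t: 26.88
tool_pos: [0.5392, -0.3069, 0.0102]
```

```bash
python3 -m handwheel '[{"tx":0,"ty":-1,"tz":4,"roll":0},{"tx":0,"ty":0,"tz":2,"roll":0},{"tx":0,"ty":0,"tz":0,"roll":0},{"tx":0,"ty":0,"tz":0,"roll":0}]' ;  python3 -m handwheel '[{"tx":0,"ty":0,"tz":0,"roll":0},{"tx":0,"ty":0,"tz":0,"roll":0},{"tx":0,"ty":0,"tz":0,"roll":0},{"tx":0,"ty":0,"tz":0,"roll":0},{"tx":0,"ty":0,"tz":0,"roll":0},{"tx":0,"ty":0,"tz":0,"roll":0}]' 0 50
```

```text
t: 27.22
tool_pos: [0.5371, -0.3064, 0.0024]
tool_rot: [-1.831, -2.553, -0.0]
contact_force: [-0.5, -0.2, 0.2]
opening: 0.045
grip_force: 0.0
t: 27.72
tool_pos: [0.5376, -0.3067, 0.003]
tool_rot: [1.83, 2.552, 0.0]
contact_force: [1.4, 0.4, 2.4]
opening: 0.0182
grip_force: 48.8
```

```bash
python3 -m handwheel '[{"tx":0,"ty":0,"tz":-10,"roll":0},{"tx":0,"ty":0,"tz":-30,"roll":0},{"tx":0,"ty":0,"tz":-35,"roll":0},{"tx":0,"ty":0,"tz":-35,"roll":0},{"tx":30,"ty":0,"tz":0,"roll":0},{"tx":0,"ty":0,"tz":0,"roll":0.1223},{"tx":0,"ty":0,"tz":0,"roll":0.1223},{"tx":0,"ty":0,"tz":0,"roll":0.1223},{"tx":0,"ty":0,"tz":0,"roll":0.1223},{"tx":0,"ty":0,"tz":0,"roll":0.1223},{"tx":0,"ty":0,"tz":0,"roll":0.1223},{"tx":0,"ty":0,"tz":0,"roll":0.1223}]' >/dev/null;  python3 -m handwheel '[{"tx":0,"ty":0,"tz":0,"roll":0.1223},{"tx":0,"ty":0,"tz":0,"roll":0.1223},{"tx":0,"ty":0,"tz":0,"roll":0.1223},{"tx":0,"ty":0,"tz":0,"roll":0.1223},{"tx":0,"ty":0,"tz":0,"roll":0.1223},{"tx":0,"ty":0,"tz":0,"roll":0.1223},{"tx":0,"ty":0,"tz":0,"roll":0.1223},{"tx":0,"ty":0,"tz":0,"roll":0.122},{"tx":0,"ty":0,"tz":0,"roll":0}]' 
python3 -c "
from h import *
go(623.6,192.6,183.6,10.5)"
```

```text
t: 29.47
tool_pos: [0.5274, -0.2779, 0.1129]
tool_rot: [-3.14, -0.096, 0.0]
contact_force: [0.6, -0.5, 0.5]
opening: 0.0184
grip_force: 48.7
roll -0.002 then tx 125.5 ty -463.6 tz 102.4 | q6 0.90
roll 3.140 then tx -125.5 ty 463.6 tz 102.4 | q6 0.90
at [ 527.4 -277.9  112.9] heading 3.5 tilt [-0.  0. -1.] F [ 0.6 -0.5  0.5] open 18.4 grip 49 t 29.5
```

```bash
python3 -m handwheel '[{"tx":4,"ty":-39,"tz":0,"roll":0},{"tx":4,"ty":-39,"tz":0,"roll":0},{"tx":4,"ty":-39,"tz":0,"roll":0},{"tx":4,"ty":-39,"tz":0,"roll":0},{"tx":13,"ty":-38,"tz":0,"roll":0},{"tx":14,"ty":-38,"tz":0,"roll":0},{"tx":14,"ty":-38,"tz":0,"roll":0},{"tx":14,"ty":-38,"tz":0,"roll":0},{"tx":14,"ty":-38,"tz":0,"roll":0},{"tx":14,"ty":-38,"tz":0,"roll":0},{"tx":14,"ty":-38,"tz":0,"roll":0},{"tx":12,"ty":-38,"tz":0,"roll":0}]' >/dev/null;  python3 -m handwheel '[{"tx":0,"ty":0,"tz":25,"roll":0},{"tx":0,"ty":0,"tz":25,"roll":0},{"tx":0,"ty":0,"tz":5,"roll":0},{"tx":0,"ty":0,"tz":0,"roll":0},{"tx":0,"ty":0,"tz":0,"roll":0},{"tx":0,"ty":0,"tz":0,"roll":0}]' >/dev/null
python3 -c "
from h import *
go(623.6,192.6,183.6,10.5)"
```

```text
roll 0.000 then tx -0.7 ty -4.1 tz 49.0 | q6 1.69
roll -3.141 then tx 0.7 ty 4.1 tz 49.0 | q6 1.69
at [624.6 188.6  59.5] heading 3.6 tilt [ 0.003  0.    -1.   ] F [ 0.3 -0.1  0.3] open 18.6 grip 49 t 31.0
```

```bash
python3 -m handwheel '[{"tx":-0.7,"ty":-4.1,"tz":15,"roll":0},{"tx":0,"ty":0,"tz":12,"roll":0},{"tx":0,"ty":0,"tz":10,"roll":0},{"tx":0,"ty":0,"tz":5,"roll":0},{"tx":0,"ty":0,"tz":0,"roll":0},{"tx":0,"ty":0,"tz":0,"roll":0},{"tx":0,"ty":0,"tz":0,"roll":0}]' >/dev/null
python3 -c "
from h import *
go(623.6,192.6,183.6,10.5)
p,d=optics.get_image('side');a=W2P('side',ctrl.get_obs()['tool_pos'][None])[0].astype(int);print(a)
cv2.imwrite('pics/s9.png',cv2.resize(p[a[1]-60:a[1]+30,a[0]-65:a[0]+65,::-1],None,fx=6,fy=6,interpolation=cv2.INTER_CUBIC))"
```

```text
roll 0.000 then tx 0.8 ty 0.5 tz 5.3 | q6 1.69
roll -3.141 then tx -0.8 ty -0.5 tz 5.3 | q6 1.69
at [622.8 193.   15.8] heading 3.6 tilt [ 0.  0. -1.] F [-0.3 -0.1  0.6] open 18.8 grip 49 t 31.6
[203 244]
```

View pics/s9.png

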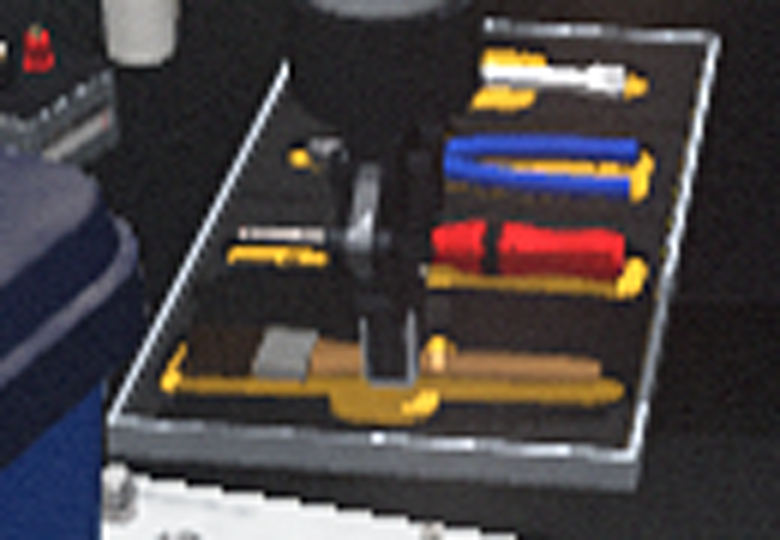

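The brush is over its pocket, bristles at the wide end (185–320, 350). Lower, release and lift clear.

```bash
python3 -m handwheel '[{"tx":0.5,"ty":0,"tz":2,"roll":0},{"tx":0,"ty":0,"tz":2,"roll":0},{"tx":0,"ty":0,"tz":1,"roll":0},{"tx":0,"ty":0,"tz":0,"roll":0},{"tx":0,"ty":0,"tz":0,"roll":0}]'; python3 -m handwheel '[{"tx":0,"ty":0,"tz":0,"roll":0},{"tx":0,"ty":0,"tz":0,"roll":0},{"tx":0,"ty":0,"tz":0,"roll":0},{"tx":0,"ty":0,"tz":0,"roll":0}]' 34;  python3 -m handwheel '[{"tx":0,"ty":0,"tz":-5,"roll":0},{"tx":0,"ty":0,"tz":-20,"roll":0},{"tx":0,"ty":0,"tz":-40,"roll":0},{"tx":0,"ty":0,"tz":-40,"roll":0},{"tx":0,"ty":0,"tz":-40,"roll":0},{"tx":0,"ty":0,"tz":0,"roll":0}]'
python3 -m handwheel '[{"tx":0,"ty":38,"tz":0,"roll":0},{"tx":-20,"ty":38,"tz":0,"roll":0},{"tx":-20,"ty":38,"tz":0,"roll":0},{"tx":-20,"ty":38,"tz":0,"roll":0},{"tx":-20,"ty":38,"tz":0,"roll":0},{"tx":-20,"ty":38,"tz":0,"roll":0},{"tx":-20,"ty":38,"tz":0,"roll":0},{"tx":0,"ty":38,"tz":0,"roll":0},{"tx":0,"ty":38,"tz":0,"roll":0},{"tx":0,"ty":38,"tz":0,"roll":0},{"tx":0,"ty":38,"tz":0,"roll":0},{"tx":0,"ty":38,"tz":0,"roll":0}]' >/dev/null
python3 -m handwheel '[{"tx":-10,"ty":35,"tz":0,"roll":0},{"tx":-10,"ty":35,"tz":0,"roll":0},{"tx":-10,"ty":35,"tz":0,"roll":0},{"tx":0,"ty":0,"tz":0,"roll":0},{"tx":0,"ty":0,"tz":0,"roll":0}]'|head -2
python3 -c "
from h import *
p,d=optics.get_image('top');np.savez('pics/top9.npz',p=p,d=d)
r=rect('top',p,(.50,.75),(-.14,.26),.012,2000);cv2.imwrite('pics/t9.png',r[:,:,::-1])"
```

```text
t: 32.02
tool_pos: [0.6229, 0.193, 0.0105]
tool_rot: [3.14, 0.099, -0.0]
contact_force: [0.1, -0.6, -0.8]
opening: 0.0182
grip_force: 48.8
t: 32.35
tool_pos: [0.6231, 0.193, 0.0107]
tool_rot: [-3.14, -0.099, -0.0]
contact_force: [-0.3, -0.2, 0.9]
opening: 0.0341
grip_force: 0.0
t: 32.85
tool_pos: [0.6285, 0.1941, 0.1677]
tool_rot: [-3.137, -0.099, -0.028]
contact_force: [1.9, 0.3, 1.5]
opening: 0.0334
grip_force: 0.0
t: 34.27
tool_pos: [0.5111, -0.3711, 0.1557]
```

View pics/t9.png

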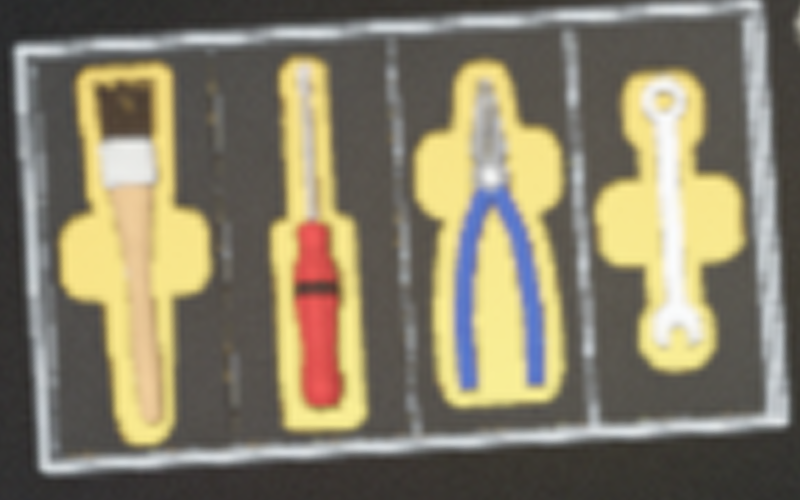

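All four tools lie inside their outlines with yellow visible all round: brush (127–152), driver (305–320), pliers (490) and spanner (663–680). The arm is clear, so I hand the job in.

```bash
python3 -c "
from station import ctrl
print(ctrl.finish_job())"
```

```text
the job is handed in; nothing more can be done
None
```

The spanner, screwdriver, pliers and brush are each in their own foam insert and turned to match it, confirmed in a final overhead picture; the marker was left alone, and I handed the job in at about 34 s of the 83 s allowed.

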